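# Free the empty core of the drawing-paper roll

## Robot

A 7-joint arm with a two-finger parallel gripper is mounted at the origin on the work surface. World frame = base frame: x ahead of the robot, y to its left, z up, the work surface at z = 0. Lengths are in m, angles in rad, forces in N, time in s.
With the tool pointing down it reaches from about 0.4 to 0.85 m from the base axis. Payload 10.4 kg.
Tool frame: the origin (TCP) lies midway between the tips of the shut fingers; the grasp point (between the pads) lies 19 mm behind it; z points along the fingers, y is the line along which they close (so a half turn about z gives the same grasp; the last joint's range is limited). The gripper opens to 87 mm and grips with 3 to 60 N. Pads are 19 mm wide; open, the fingers measure 117 mm over their backs; the gripper's body (75 mm by 190 mm) begins 51 mm behind the grasp point.
Start: joints at [1.27, 0.332, -0.065, 1.46, 0.022, 1.35, -0.088], TCP at [0.171, -0.601, 0.223] pointing down, gripper open.
Joint ranges: [-2.6, 2.6], [-0.5, 2.12], [-1.47, 1.34], [0.16, 2.42], [-1.27, 4.41], [0.06, 2.06], [-2.6, 2.6]. Speed limits (rad/s): [2.22, 2.22, 2.79, 2.79, 3.14, 3.14, 3.14].

## Interface

Orientations are given as a unit quaternion [x, y, z, w].
In Python, from bench import r gives the robot as it stands.
- The arm moves only by the tool arm_command, never from a script. Its arguments are lists of equal length, an entry for each row: "xyz": the shift along the world's x, y, z in m, a list of three; "rot": the turn, a rotation vector about the world's x, y, z in rad, a list of three. In form: {"xyz": [[tx, ty, tz], ...], "rot": [[ax, ay, az], ...]}. A call has 1 to 20 rows; each row is the pose to reach, as a shift and turn from the pose commanded when the call began; what a row does not reach only later rows make up. A row lasts 1/12 s, in which the tool goes at most 41.7 mm and 7.16 degrees, less where a joint would pass 70% of its speed; a pose out of reach is approached as far as the arm can. A call with a gripper value outside its range is refused whole. "grip" is the opening, from 0 (shut) to 1 (fully open), set as the call begins (left out, the last holds). The fingers move at their own pace and stop on an object; "squeeze" is the grip in N (left out, the last holds). Time passes only in rows, so rows that repeat a pose let the fingers close. It gives the time, the measured TCP pose, the force, the opening and the grip force at its end, in the units of the state.
- r.read_state(): the state, without advancing time (a new reading comes with each control period).
- r.camera(name): name is "scene" or "top" or "wrist"; returns the picture (400x640x3 uint8, red, green, blue); there is no depth.
- r.camera_model(name): a dict with "fx", "fy", "cx", "cy" (pixels), "T" (4x4, takes a point from camera to world coordinates). Camera axes: x right, y up, looking along -z (the intrinsics and any distortion apply to the point x, -y, -z); pixel columns grow to the right and rows downward; lengths in m; the calibration is good to about 2 mm. The wrist camera is an equidistant fisheye: a pixel r from the principal point sees the ray r / f radians off the axis. A picture is of the moment at which its call begins: read the wrist's pose just before it. camera_model takes no time and is no camera call; for the wrist camera it gives the pose at the moment of the call.
- r.close_job(): hands the job in; it is judged then, once.
Trained networks look in the newest picture that a camera, given by its name, has taken for a name from the list of things; names that differ only in an ending like _2 or _b are one class to them, and where a whole thing is asked for, a point or a joint stands for the part that bears it (a point fixed in the world has none). Each returns a list of dicts, best first, with "conf" (0 to 1); they miss things now and then, are a little off and sometimes report something else, mostly with a low value. They report only what shows in the picture. A call takes as long as a camera call. They do not tell look-alikes from the thing itself.
- r.look_for(label, camera): "at" ([x, y, z] in m, in the coordinates of the camera as it stood for that picture, good to about 4 mm: the middle of the surface that is visible of it).
- r.spot_point(label, camera): "at" ([x, y, z] in m, in the coordinates of the camera as it stood for that picture, good to about 4 mm: a listed point, or the origin of a listed thing).
The state is a dict: "time": time; "joint_positions": joint angles; "joint_vel": joint speeds; "joint_torque": joint torques, N m; "ee_pos": TCP position; "eef_rot": TCP orientation; "ft_force": force on the tool from outside, world axes, zero at the start; "torque": the same for the moment, N m; "width": finger opening in m; "grip_force": force on a finger pad.
Only numpy, scipy, OpenCV 4.12 (cv2) and the standard library are available. Lean on these libraries where they do the work, as an engineer would, in place of code of your own. Each camera call takes 0.05 s, during which the arm holds its last target. There are 200 camera calls.

## Task

The drawing-paper roll on its wooden desk holder has run out. With the forked lifter, gently press the collar of the spring bar in towards the cardboard core, without ramming it, lift that end of the bar out of its socket to above the post, then take the empty core out of the holder and lay it flat in the white tray without dropping it. Finish with the lifter lying on the desk or back on its rest, clear of the core, the tray and the holder, and leave the paint set and the cups where they are.

Things in the scene. Friction and masses are not known exactly. Their poses are not given: they have to be found in the camera images.
- holder: Wooden roll holder fixed to the desk. Origin: centre of underside; front at -x, y along the spring bar towards its sprung end. Base board 130 (x) x 230 (y) x 18 mm, front rail 34 mm high. Two posts 18 mm thick (y), 44 mm wide (x; 60 mm wide below 34 mm height), flat tops 88 mm high; inner faces at y = +88 and -88 mm, each with a blind round socket 75 mm high.
- socket (a point): Mouth centre of the socket for the sprung end, on the +y post's inner face: 11 mm wide, 9 mm deep. Holder's axes.
- deep_socket (a point): Mouth centre of the socket for the fixed end, on the -y post's inner face: 12 mm wide, 16.5 mm deep. Holder's axes.
- post_top (a point): Centre of the flat top of the +y post, 13 mm above the socket's centre. Two ears 7 mm high at its sides (x) leave a saddle 24 mm wide, in which the 8 mm bar end can rest. Holder's axes.
- core: Empty cardboard core 50 mm diameter, 140 mm long, 250 g with the steel spring bar along its axis (varies). Origin: on the axis, middle of the tube; y along the bar to the sprung end; it can spin about y. Hung in the holder: level, origin 73.5 mm high at holder y = -12 mm, with 1 mm of float either way along y.
- fixed_end (a point): End centre of the fixed 8 mm bar end, 91 mm from the core's origin along -y; 15 mm of it is in the deep socket, loose enough to tilt about 12 degrees (a 14 mm shoulder stands before the post). It comes out only along the bar, some 16 mm towards +y, once the sprung end is above its post. Core's axes.
- spring_pin (a joint): Sprung bar end at the core's +y end: 0 = fully out, 0.0085 m = pushed in along -y to its hard stop; 4 N to start, 10 N at the stop. Its 8 mm rod has a steel collar 26 mm in diameter, 4 mm thick, outer face 88 mm from the core's origin; then 12 mm of bare neck to the post, then 8 mm of tip in the socket. The tip comes free of the socket only close to the hard stop.
- pin_neck (a point): Point on the bar's axis amid the bare neck, 6 mm from the collar's outer face; moves with the sprung end. Core's axes.
- pin_tip (a point): End centre of the sprung tip, 14 mm past pin_neck along the bar. Core's axes.
- fork: Forked lifter, 90 g. Origin in the wooden handle, mid height and width; x to the fork, z up in its rest. Handle x = -60 to 30 mm, 18 wide (y), 26 tall (z), pinch from above at x = -25 to 25; steel shank 6 x 10 mm to x = 76; then a fork blade on edge, 4 mm thick (y), 26 tall. In its rest the origin is 45 mm high; lying on the desk on its lower edge, 13 mm.
- fork_slot (a point): Middle of the fork's slot, 94 mm from the fork's origin along x, fork's axes. Two prongs 6 mm tall, one above the other, x = 82 to 107 mm from the origin; the slot between is 14 mm tall, open to +x.
- rest: Wooden tool rest, fixed. Origin: centre of underside. Board 150 (x) x 62 x 8 mm, two notched supports 10 mm thick at x = -47 and +55 mm, up to 51 mm high. The lifter lies in it along x, fork to +x.
- tray: White open tray for empty cores, fixed, 260 (x) x 170 (y) x 45 mm outside, walls and floor 5 mm. Origin: centre of underside.
- paint_set: Watercolour pan set 105 x 150 x 16 mm, origin centre of underside. Bystander.
- cup_a: Lidded paint cup, 80 mm diameter, 80 mm high, origin centre of underside. Bystander.
- cup_b: Second such cup. Bystander.
Not all that is in view belongs to the job. Leave any purple look-alike of the core alone.

How it is judged:
On the way, in this order (a step that is already met when the one before it is completed fails the run):
1. the fork presses the sprung end of the bar in, still at socket height (value of joint spring_pin above 0.005 m and contact force between fork and core above 1 N and z of pin_tip in the frame of holder below 0.082 m), for 0.1 s.
2. the fork lifts the end of the bar above the top of the post (z of pin_tip in the frame of holder above 0.0905 m and contact force between fork and core above 0.3 N), for 0.1 s.
At the end, for the whole second after the job is handed in: The core lies still on the tray's floor (level within 4.5 degrees, axis 26 to 36 mm above the tray's underside, middle within 60 mm of the tray's centre along its length, 65 mm across); the lifter lies still, origin under 60 mm high, touching neither core, tray nor holder (z of core in the frame of tray between 0.026 and 0.036 m and x of core in the frame of tray between -0.06 and 0.06 m and y of core in the frame of tray between -0.065 and 0.065 m and angle between core's own y axis and vertical between 1.49 and 1.65 rad and linear speed of each of core, fork below 0.03 m/s and height (world z) of fork below 0.06 m and contact force between fork and core below 0.1 N and contact force between fork and tray below 0.1 N and contact force between fork and holder below 0.1 N).
It fails at once if the fork rams the spring bar (over 20 N) (contact force between fork and core above 20 N).
It fails at once if the core is dropped (it falls free of the fingers and the fork, faster than 0.5 m/s) (linear speed of core above 0.5 m/s and contact force between each of the fingers, fork and core below 0.1 N).
It fails at once if the paint set is disturbed (20 mm) (distance of paint_set from where it was at the start of the episode above 0.02 m).
It fails at once if a cup is disturbed (20 mm) (distance of any of cup_a, cup_b from where it was at the start of the episode above 0.02 m).
It also fails if it takes over 72 s, if anything falls off the work surface, if the arm or the gripper's body presses on something with over 40 N, if the wrist force passes 120 N, or if a joint passes its speed limit or range.

## Working session

There is one attempt and no reset: what is moved stays moved. The work goes in short steps, Python scripts to look and compute and a tool call to move; the robot and the scene stay as the last step left them, time stands still between calls to the robot, and variables do not carry over. Pictures are saved under pics/ and viewed, at most 10 in all, crops included, and the job is handed in when it is done.

Besides the shell and the picture viewer there is one more tool, called after "Emit:" as name(argument=value, ...) on one line, values as JSON. arm_command: Moves the arm, as the interface text tells. Its arguments: {"type":"object","properties":{"xyz":{"type":"array"},"rot":{"type":"array"},"grip":{"type":"number"},"squeeze":{"type":"number"}},"required":["xyz","rot"]}

```bash
mkdir -p pics; ls
cat > h.py <<'E'
from bench import r
import numpy as np, cv2
from scipy.spatial.transform import Rotation as R
def world(cam,p,T=None):
    T=np.array(r.camera_model(cam)["T"]) if T is None else T
    return (T@np.r_[p,1])[:3]
def save(cam,fn):
    im=r.camera(cam); cv2.imwrite("pics/"+fn,cv2.cvtColor(np.asarray(im),cv2.COLOR_RGB2BGR)); return im
def find(cam,labels,fn="spot_point"):
    for l in labels:
        for d in getattr(r,fn)(l,cam)[:3]: print(cam,l,round(d["conf"],2),np.round(world(cam,d["at"]),4))
E
python3 - <<'E'
from h import *
s=r.read_state(); print(s["time"],s["ee_pos"],s["eef_rot"],s["width"])
a=save("top","t0.png"); 
find("top",["holder","socket","deep_socket","post_top","core","fork","fork_slot","rest","tray","paint_set","cup_a"])
b=save("scene","s0.png")
find("scene",["holder","socket","deep_socket","post_top","core","pin_neck","fork","fork_slot","rest","tray","paint_set","cup_a"])
print(r.read_state()["time"])
for c in("top","scene"):
    m=r.camera_model(c);print(np.round(np.array(m["T"]),3).tolist(),m["fx"],m["cx"],m["cy"])
E
```

```text
pics
0.0 [ 0.17127024 -0.60066973  0.22174664] [ 9.90368933e-01  1.38451656e-01 -1.32113158e-04 -7.05251251e-04] 0.08686951707818795
top holder 0.93 [ 0.5941 -0.0174  0.0054]
top socket 0.65 [0.6106 0.0679 0.0749]
top deep_socket 0.55 [ 0.5819 -0.1086  0.0762]
top post_top 0.91 [0.6102 0.0742 0.0872]
top post_top 0.37 [ 0.7881 -0.0466  0.002 ]
top core 0.68 [0.2249 0.2879 0.0238]
top core 0.67 [ 0.2462 -0.2907  0.025 ]
top fork 0.78 [0.4509 0.3281 0.0382]
top fork_slot 0.73 [0.54   0.3326 0.0427]
top rest 0.57 [ 0.4556  0.3319 -0.    ]
top tray 0.42 [0.6126 0.0741 0.0888]
top paint_set 0.9 [ 0.7878 -0.0464  0.0032]
top cup_a 0.87 [7.267e-01 2.518e-01 2.000e-04]
top cup_a 0.69 [ 0.7408 -0.2526 -0.0019]
top cup_a 0.49 [ 0.525  -0.3479  0.0006]
scene holder 0.78 [ 0.5991 -0.0213 -0.0011]
scene socket 0.64 [0.6096 0.0655 0.0756]
scene deep_socket 0.83 [ 0.5795 -0.1025  0.076 ]
scene post_top 0.8 [0.6075 0.077  0.0893]
scene core 0.97 [ 0.2437 -0.2881  0.0214]
scene core 0.72 [ 0.5962 -0.0262  0.0736]
scene core 0.62 [0.227  0.2919 0.0265]
scene pin_neck 0.61 [0.2939 0.2176 0.0248]
scene 
[... 152 characters left out ...]
9 0.0468]
scene fork_slot 0.52 [ 0.5772 -0.1057  0.0769]
scene rest 0.65 [ 0.4478  0.331  -0.0022]
scene tray 0.61 [ 0.5229 -0.3489 -0.0044]
scene tray 0.55 [0.609  0.067  0.0764]
scene paint_set 0.9 [ 0.7922 -0.044   0.0044]
scene paint_set 0.67 [ 0.5996 -0.0212 -0.0018]
scene cup_a 0.85 [ 0.7285  0.251  -0.0023]
scene cup_a 0.8 [ 0.7447 -0.2531  0.0012]
1.25
[[0.015, 0.989, -0.145, 0.346], [-1.0, 0.015, -0.002, 0.009], [0.001, 0.145, 0.989, 1.189], [0.0, 0.0, 0.0, 1.0]] 396.12445321202273 320.2503598309824 203.6411380637168
[[-0.905, -0.212, 0.368, 0.863], [0.425, -0.457, 0.782, 0.727], [0.003, 0.864, 0.503, 0.56], [0.0, 0.0, 0.0, 1.0]] 383.784691617505 320.69756933232014 206.5870002323943
```

View pics/t0.png

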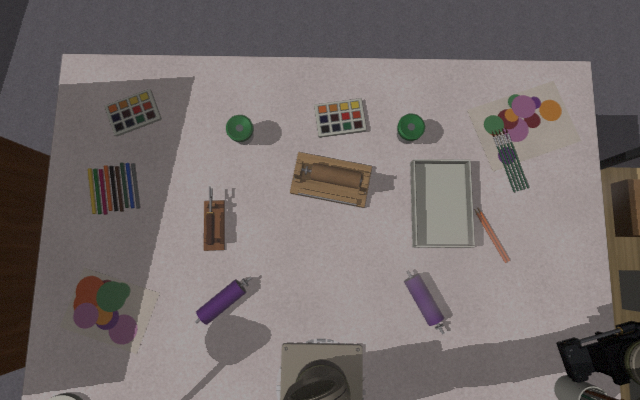

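View pics/s0.png

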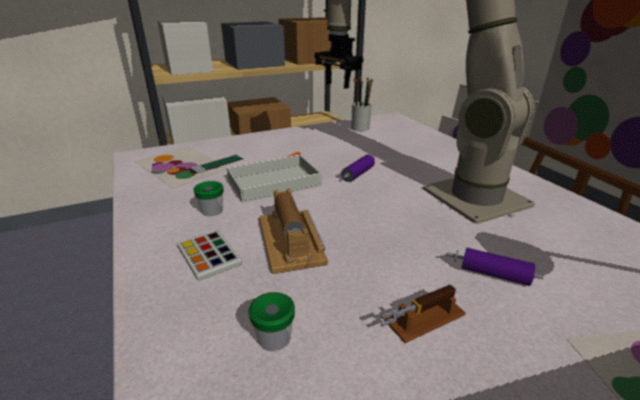

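The top view shows the holder at (332,180), the tray at (444,204), the lifter on its rest at (213,225), and purple look-alikes at (221,301) and (424,299). The scene view agrees. I'll move over the holder first and measure with the wrist camera.

Emit:
arm_command(xyz=[[0.03, 0.03, 0.01], [0.06, 0.07, 0.02], [0.09, 0.11, 0.03], [0.11, 0.14, 0.04], [0.13, 0.18, 0.05], [0.15, 0.215, 0.05], [0.175, 0.25, 0.05], [0.2, 0.28, 0.05], [0.22, 0.315, 0.05], [0.24, 0.35, 0.05], [0.265, 0.38, 0.05], [0.285, 0.415, 0.05], [0.31, 0.445, 0.05], [0.33, 0.48, 0.05], [0.355, 0.51, 0.05], [0.375, 0.545, 0.05], [0.39, 0.58, 0.05], [0.39, 0.6, 0.05], [0.39, 0.6, 0.05], [0.39, 0.6, 0.05]], rot=[[0, 0, 0.08], [0, 0, 0.18], [0, 0, 0.28], [0, 0, 0.38], [0, 0, 0.48], [0, 0, 0.58], [0, 0, 0.68], [0, 0, 0.78], [0, 0, 0.88], [0, 0, 0.98], [0, 0, 1.08], [0, 0, 1.18], [0, 0, 1.28], [0, 0, 1.38], [0, 0, 1.45], [0, 0, 1.45], [0, 0, 1.45], [0, 0, 1.45], [0, 0, 1.45], [0, 0, 1.45]], grip=1)

```text
time: 2.92
ee_pos: [0.5614, 0.0003, 0.2726]
eef_rot: [0.648, 0.761, 0.0, -0.0]
ft_force: [0.1, -0.3, -0.1]
width: 0.0871
grip_force: 0.0
```

Run:
```python
from h import *
s=r.read_state(); print(s["time"],s["ee_pos"],s["eef_rot"],np.round(s["joint_positions"],2))
save("wrist","w0.png")
find("wrist",["socket","deep_socket","post_top","core","pin_neck","fixed_end","tray","pin_tip"])
m=r.camera_model("wrist");print(np.round(np.array(m["T"]),3).tolist(),m["fx"])
```

```text
2.9167 [5.61392799e-01 2.66779969e-04 2.72555593e-01] [ 6.48391711e-01  7.61306886e-01  8.52801010e-05 -8.63133961e-05] [ 0.52  0.24 -0.71  1.53  0.16  1.44 -0.04]
wrist socket 0.76 [0.6144 0.0645 0.0713]
wrist post_top 0.97 [0.6158 0.0704 0.0908]
wrist core 0.82 [ 0.5964 -0.0337  0.0693]
wrist pin_neck 0.67 [0.2981 0.2156 0.0283]
wrist pin_neck 0.62 [0.6115 0.0573 0.0729]
wrist pin_neck 0.3 [0.614  0.0713 0.086 ]
wrist fixed_end 0.39 [0.6156 0.0742 0.0861]
wrist pin_tip 0.67 [0.6159 0.0728 0.074 ]
wrist pin_tip 0.42 [0.3    0.2109 0.0255]
[[0.988, -0.151, -0.041, 0.551], [0.156, 0.954, 0.254, 0.068], [0.001, -0.258, 0.966, 0.434], [0.0, 0.0, 0.0, 1.0]] 309.70691628693146
```

View pics/w0.png

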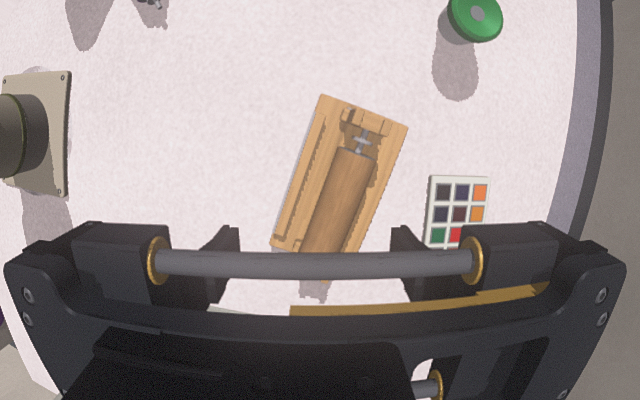

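The wrist view shows the sprung end with its collar and neck at about (362,135). The holder lies along the line from (335,260) to (365,110). The camera sits on the tool's +x side, so I'll grip the lifter with the camera over its fork.

Emit:
arm_command(xyz=[[-0.01, 0.02, 0], [-0.02, 0.05, 0], [-0.03, 0.08, 0], [-0.04, 0.11, 0], [-0.05, 0.14, 0], [-0.06, 0.17, -0.01], [-0.07, 0.2, -0.02], [-0.08, 0.23, -0.03], [-0.09, 0.26, -0.04], [-0.1, 0.29, -0.05], [-0.11, 0.32, -0.06], [-0.115, 0.33, -0.07], [-0.115, 0.33, -0.07], [-0.115, 0.33, -0.07], [-0.115, 0.33, -0.07], [-0.115, 0.33, -0.07], [-0.115, 0.33, -0.07]], rot=[[0, 0, -0.1], [0, 0, -0.22], [0, 0, -0.34], [0, 0, -0.46], [0, 0, -0.58], [0, 0, -0.7], [0, 0, -0.82], [0, 0, -0.94], [0, 0, -1.06], [0, 0, -1.18], [0, 0, -1.3], [0, 0, -1.42], [0, 0, -1.54], [0, 0, -1.66], [0, 0, -1.695], [0, 0, -1.695], [0, 0, -1.695]])

```text
time: 4.78
ee_pos: [0.4465, 0.3289, 0.2026]
eef_rot: [1.0, 0.017, 0.0, 0.0]
ft_force: [0.4, 0.1, -0.5]
width: 0.0874
grip_force: 0.0
```

Run:
```python
from h import *
s=r.read_state(); print(s["time"],s["ee_pos"],s["eef_rot"],np.round(s["joint_positions"],2))
save("wrist","w1.png")
find("wrist",["fork","fork_slot","rest"])
```

```text
4.7833 [0.44649392 0.32887687 0.20264671] [9.99850691e-01 1.72796519e-02 8.83897771e-05 4.82517644e-05] [-0.09  0.27 -0.73  1.65  0.19  1.3  -2.39]
wrist fork 0.71 [0.4528 0.3269 0.0425]
wrist fork_slot 0.6 [0.5449 0.334  0.0457]
wrist rest 0.62 [ 0.447   0.3312 -0.0018]
```

View pics/w1.png

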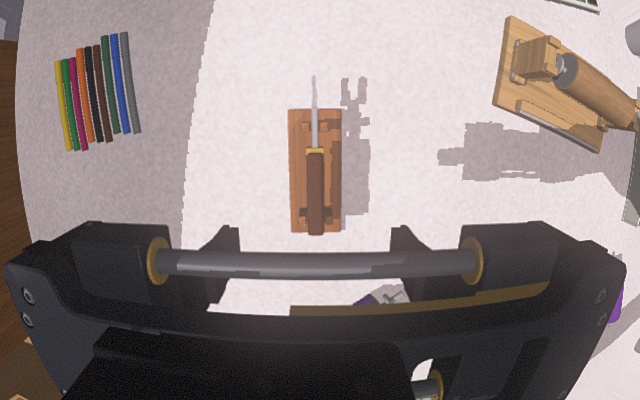

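The lifter runs from its fork tip at (314,75) to the handle end at (316,235), with the handle front at (315,152). I'll project these pixels at their known heights.

```bash
cat >> h.py <<'E'
def proj(cam,u,v,z,T=None):
    m=r.camera_model(cam); T=np.array(m["T"]) if T is None else T
    dx,dy=(u-m["cx"])/m["fx"],(v-m["cy"])/m["fy"]
    if cam=="wrist":
        th=np.hypot(dx,dy); k=np.sin(th)/th if th>1e-9 else 1; d=np.array([dx*k,-dy*k,-np.cos(th)])
    else: d=np.array([dx,-dy,-1])
    d=T[:3,:3]@d; o=T[:3,3]; return o+d*(z-o[2])/d[2]
E
python3 - <<'E'
from h import *
for u,v,z in[(314,75,.058),(315,152,.058),(316,235,.058),(308,154,.058),(323,154,.058),(308,230,.058),(325,230,.058),(289,110,.008),(341,109,.008),(290,232,.008),(340,232,.008)]: print(u,v,np.round(proj("wrist",u,v,z),4))
E
```

```text
314 75 [0.5594 0.3336 0.058 ]
315 152 [0.4829 0.33   0.058 ]
316 235 [0.3953 0.3259 0.058 ]
308 154 [0.4807 0.3369 0.058 ]
323 154 [0.4812 0.322  0.058 ]
308 230 [0.4007 0.3345 0.058 ]
325 230 [0.4013 0.3166 0.058 ]
289 110 [0.525  0.3609 0.008 ]
341 109 [0.5282 0.3018 0.008 ]
290 232 [0.3782 0.357  0.008 ]
340 232 [0.3803 0.2954 0.008 ]
```

Emit:
arm_command(xyz=[[0.005, 0, -0.03], [0.012, 0, -0.06], [0.021, 0, -0.09], [0.021, 0, -0.12], [0.021, 0, -0.14], [0.021, 0, -0.155], [0.021, 0, -0.168], [0.021, 0, -0.168], [0.021, 0, -0.168]], rot=[[0, 0, 0], [0, 0, 0], [0, 0, 0], [0, 0, 0], [0, 0, 0], [0, 0, 0.005], [0, 0, 0.005], [0, 0, 0.005], [0, 0, 0.005]])

```text
time: 5.73
ee_pos: [0.4674, 0.3289, 0.0346]
eef_rot: [1.0, 0.019, -0.0, 0.0]
ft_force: [0.6, -0.6, 0.2]
width: 0.0869
grip_force: 0.0
```

Emit:
arm_command(xyz=[[0, 0, 0], [0, 0, 0], [0, 0, 0], [0, 0, 0], [0, 0, 0], [0, 0, 0], [0, 0, 0], [0, 0, 0]], rot=[[0, 0, 0], [0, 0, 0], [0, 0, 0], [0, 0, 0], [0, 0, 0], [0, 0, 0], [0, 0, 0], [0, 0, 0]], grip=0, squeeze=55)

```text
time: 6.4
ee_pos: [0.4674, 0.329, 0.0346]
eef_rot: [1.0, 0.019, 0.0, 0.0]
ft_force: [-0.1, 0.8, -0.3]
width: 0.0416
grip_force: 0.0
```

Emit:
arm_command(xyz=[[0, 0, 0], [0, 0, 0], [0, 0, 0], [0, 0, 0], [0, 0, 0], [0, 0, 0], [0, 0, 0], [0, 0, 0]], rot=[[0, 0, 0], [0, 0, 0], [0, 0, 0], [0, 0, 0], [0, 0, 0], [0, 0, 0], [0, 0, 0], [0, 0, 0]])

```text
time: 7.07
ee_pos: [0.4674, 0.3289, 0.0346]
eef_rot: [1.0, 0.019, 0.0, 0.0]
ft_force: [-0.1, -0.1, -0.5]
width: 0.0178
grip_force: 55.0
```

Emit:
arm_command(xyz=[[0, 0, 0.01], [0, 0, 0.03], [0, 0, 0.055], [0, 0, 0.085], [0, 0, 0.115], [0, 0, 0.13], [0, 0, 0.13], [0, 0, 0.13]], rot=[[0, 0, 0], [0, 0, 0], [0, 0, 0], [0, 0, 0], [0, 0, 0], [0, 0, 0], [0, 0, 0], [0, 0, 0]])

```text
time: 7.73
ee_pos: [0.4677, 0.3291, 0.1656]
eef_rot: [1.0, 0.019, 0.001, -0.0]
ft_force: [-1.4, -1.5, -0.9]
width: 0.0176
grip_force: 55.0
```

Run:
```python
from h import *
s=r.read_state(); print(s["time"],s["ee_pos"],s["eef_rot"],np.round(s["joint_positions"],2))
save("wrist","w2.png")
find("wrist",["fork","fork_slot"])
```

```text
7.7333 [0.46772611 0.32913373 0.1656101 ] [ 9.99821288e-01  1.88829625e-02  8.71545349e-04 -2.58524758e-04] [-0.1   0.34 -0.72  1.65  0.23  1.24 -2.4 ]
wrist fork 0.83 [0.4538 0.329  0.1725]
wrist fork_slot 0.91 [0.5432 0.3323 0.1745]
wrist fork_slot 0.2 [ 0.5965 -0.0327  0.0688]
```

View pics/w2.png

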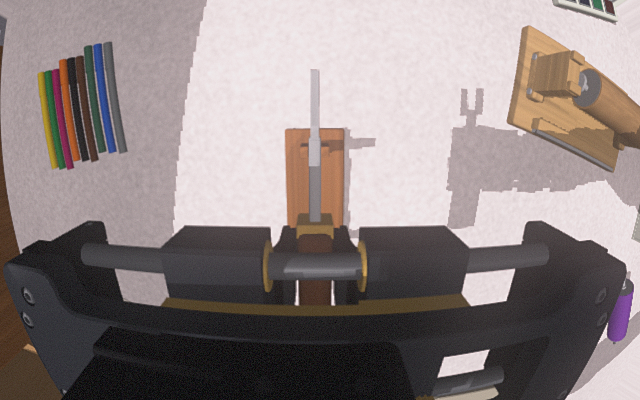

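The lifter is held straight, with its fork tip at (315,70). Now to a standoff in front of the sprung end.

Emit:
arm_command(xyz=[[0, -0.03, 0], [0, -0.06, 0], [0, -0.1, 0], [0.005, -0.14, 0], [0.01, -0.18, -0.01], [0.01, -0.21, -0.02], [0.011, -0.235, -0.035], [0.011, -0.245, -0.05], [0.011, -0.245, -0.05], [0.011, -0.245, -0.05], [0.011, -0.245, -0.05]], rot=[[0, 0, -0.03], [0, 0, -0.06], [0, 0, -0.09], [0, 0, -0.12], [0, 0, -0.15], [0, 0, -0.18], [0, 0, -0.213], [0, 0, -0.213], [0, 0, -0.213], [0, 0, -0.213], [0, 0, -0.213]])

```text
time: 8.8
ee_pos: [0.4784, 0.0855, 0.115]
eef_rot: [0.996, -0.087, -0.0, -0.0]
ft_force: [-0.1, 0.0, -0.8]
width: 0.0175
grip_force: 55.0
```

Run:
```python
from h import *
s=r.read_state(); print(s["time"],s["ee_pos"],s["eef_rot"],np.round(s["joint_positions"],2))
im=save("wrist","w3full.png")
cv2.imwrite("pics/w3.png",cv2.resize(cv2.cvtColor(im[0:240,200:500],cv2.COLOR_RGB2BGR),None,fx=2.5,fy=2.5,interpolation=cv2.INTER_CUBIC))
find("wrist",["fork_slot","socket","deep_socket","post_top","core","pin_neck","pin_tip"])
```

```text
8.8 [0.47840776 0.08545652 0.11496665] [ 9.96243917e-01 -8.65905836e-02 -7.78900912e-05 -3.49694167e-04] [ 0.26  0.17 -0.57  1.93  0.1   1.08 -2.09]
wrist fork_slot 0.8 [0.5565 0.0743 0.128 ]
wrist socket 0.94 [0.6156 0.066  0.0707]
wrist deep_socket 0.96 [ 0.584  -0.1014  0.0757]
wrist post_top 0.75 [0.6125 0.0772 0.0887]
wrist post_top 0.66 [ 0.4493  0.3311 -0.0019]
wrist core 0.97 [ 0.5957 -0.0315  0.0729]
wrist pin_neck 0.92 [0.6117 0.0602 0.071 ]
wrist pin_tip 0.92 [0.6123 0.0715 0.0714]
```

View pics/w3.png

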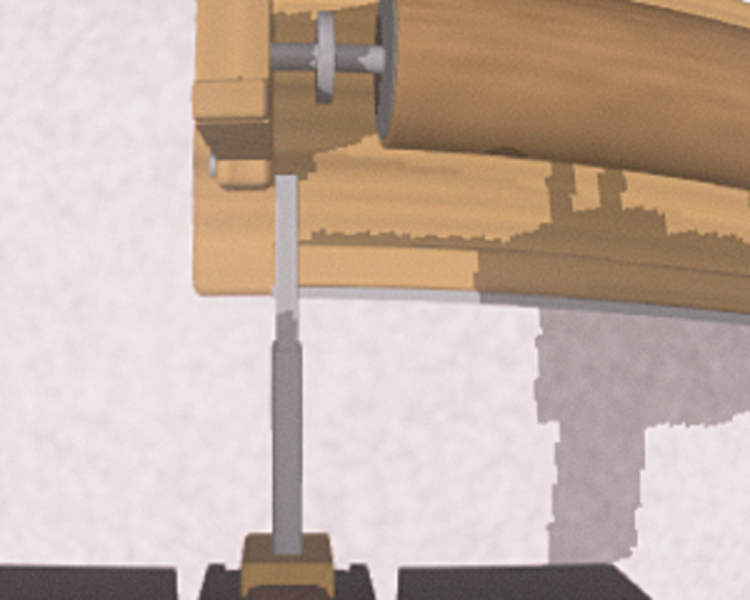

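The crop shows the post's inner face at x=271, the collar from 317 to 334 at row 57, and the blade at x 275-298 with its tip at row 176. The blade is on line with the neck. I'll turn these into metric offsets.

Run:
```python
from h import *
a=np.radians(-10.0); ex=np.array([np.cos(a),np.sin(a)]); ey=np.array([-np.sin(a),np.cos(a)])
t=r.read_state()["ee_pos"][:2]
def q(n,u,v,z):
    p=proj("wrist",200+u/2.5,v/2.5,z); d=p[:2]-t; print(n,np.round(p,4),"rel TCP along/y(mm)",np.round(1e3*d@ex,1),np.round(1e3*d@ey,1))
q("post face top front",271,80,.088);q("post face lower",268,153,.034)
q("collar outer top",318,15,.075);q("collar outer bot",318,100,.075);q("neck at post",271,57,.075);q("neck at collar",316,57,.075)
q("neck edge near",294,70,.075);q("neck edge far",294,44,.075)
q("tip",286,176,.138);q("blade root",287,312,.138)
q("tube end bottom",385,143,.0735);q("tube left edge",385,143,.0735);q("tube left edge far",750,188,.0735)
q("rail/base front L",195,293,.018);q("rail front R",750,317,.018);q("baseL back",193,100,.018)
s=proj("wrist",0,0,0) 
for n,p in(("socket",[.6125,.0665]),("deep",[.5825,-.104]),("posttop",[.6115,.0755])):
    d=np.array(p)-t; print(n,np.round(1e3*d@ex,1),np.round(1e3*d@ey,1))
```

```text
post face top front [0.6012 0.0672 0.088 ] rel TCP along/y(mm) 123.8 4.5
post face lower [0.5929 0.0706 0.034 ] rel TCP along/y(mm) 115.1 6.4
collar outer top [0.6213 0.0515 0.075 ] rel TCP along/y(mm) 146.3 -7.5
collar outer bot [0.5974 0.0559 0.075 ] rel TCP along/y(mm) 122.0 -7.4
neck at post [0.6113 0.0657 0.075 ] rel TCP along/y(mm) 134.0 4.8
neck at collar [0.6094 0.0542 0.075 ] rel TCP along/y(mm) 134.1 -6.9
neck edge near [0.6066 0.0605 0.075 ] rel TCP along/y(mm) 130.3 -1.2
neck edge far [0.614  0.0592 0.075 ] rel TCP along/y(mm) 137.8 -1.2
tip [0.5688 0.0693 0.138 ] rel TCP along/y(mm) 91.6 0.9
blade root [0.5447 0.0733 0.138 ] rel TCP along/y(mm) 67.1 0.7
tube end bottom [0.5835 0.0406 0.0735] rel TCP along/y(mm) 111.0 -24.8
tube left edge [0.5835 0.0406 0.0735] rel TCP along/y(mm) 111.0 -24.8
tube left edge far [ 0.5629 -0.0676  0.0735] rel TCP along/y(mm) 109.5 -134.9
rail/base front L [0.5539 0.1024 0.018 ] rel TCP along/y(mm) 71.1 30.9
rail front R [ 0.5184 -0.0989  0.018 ] rel TCP along/y(mm) 71.1 -173.5
baseL back [0.6191 0.0916 0.018 ] rel TCP along/y(mm) 137.2 31.6
socket 135.1 5.7
deep 135.1 -167.4
posttop 132.5 14.4
```

Emit:
arm_command(xyz=[[0, -0.002, -0.02], [0, -0.002, -0.04], [0, -0.002, -0.052], [0, -0.002, -0.052], [0.01, -0.004, -0.052], [0.02, -0.0055, -0.052], [0.028, -0.007, -0.052], [0.036, -0.008, -0.052], [0.044, -0.0095, -0.052], [0.05, -0.0108, -0.052], [0.054, -0.0115, -0.052], [0.054, -0.0115, -0.052], [0.054, -0.0115, -0.052]], rot=[[0, 0, 0], [0, 0, 0], [0, 0, 0], [0, 0, 0], [0, 0, 0], [0, 0, 0], [0, 0, 0], [0, 0, 0], [0, 0, 0], [0, 0, 0], [0, 0, 0], [0, 0, 0], [0, 0, 0]])

```text
time: 10.28
ee_pos: [0.5323, 0.0725, 0.0625]
eef_rot: [0.996, -0.087, -0.0, -0.0]
ft_force: [-1.3, -1.1, -1.4]
width: 0.0178
grip_force: 55.0
```

Run:
```python
from h import *
s=r.read_state(); print(s["time"],s["ee_pos"],s["eef_rot"],s["ft_force"],np.round(s["joint_positions"],2))
im=save("wrist","w4full.png")
cv2.imwrite("pics/w4.png",cv2.resize(cv2.cvtColor(im[40:240,240:440],cv2.COLOR_RGB2BGR),None,fx=3,fy=3,interpolation=cv2.INTER_CUBIC))
```

```text
10.2833 [0.53232022 0.07251799 0.06246097] [ 9.96165297e-01 -8.74909024e-02 -2.06377953e-04 -8.10402297e-07] [-1.29672361 -1.07145741 -1.39626375] [ 0.24  0.34 -0.53  1.85  0.2   1.01 -2.12]
```

View pics/w4.png

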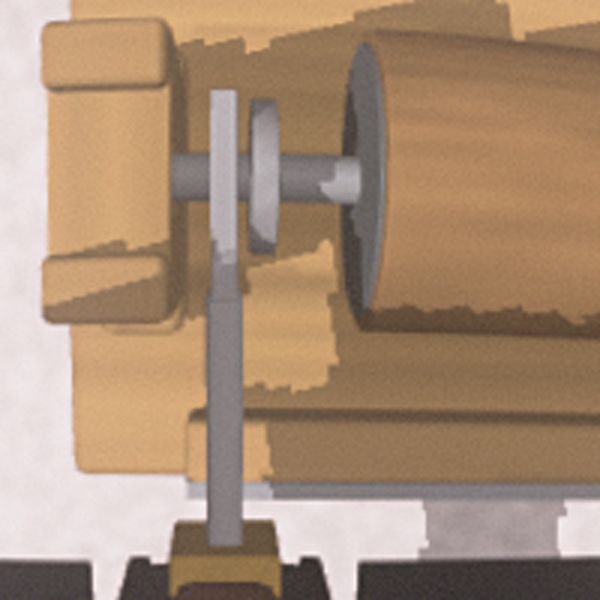

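The blade sits in the neck gap, at x 211-238 in the crop. The collar's outer face is at x=250, about 2 mm away, and the rod lies in the slot at row 177. Now I'll press gently along the bar.

Emit:
arm_command(xyz=[[-0.0002, -0.001, 0], [-0.0003, -0.002, 0], [-0.0005, -0.003, 0], [-0.0007, -0.004, 0], [-0.0009, -0.005, 0], [-0.001, -0.006, 0], [-0.0012, -0.007, 0], [-0.0014, -0.008, 0], [-0.0014, -0.008, 0], [-0.0014, -0.008, 0]], rot=[[0, 0, 0], [0, 0, 0], [0, 0, 0], [0, 0, 0], [0, 0, 0], [0, 0, 0], [0, 0, 0], [0, 0, 0], [0, 0, 0], [0, 0, 0]])

```text
time: 11.17
ee_pos: [0.5311, 0.0655, 0.0627]
eef_rot: [0.996, -0.087, 0.0, -0.001]
ft_force: [1.0, 5.5, -1.0]
width: 0.0176
grip_force: 55.1
```

Run:
```python
from h import *
s=r.read_state(); print(s["time"],s["ee_pos"],s["eef_rot"],s["ft_force"])
im=save("wrist","w5full.png")
cv2.imwrite("pics/w5.png",cv2.resize(cv2.cvtColor(im[40:240,240:440],cv2.COLOR_RGB2BGR),None,fx=3,fy=3,interpolation=cv2.INTER_CUBIC))
```

```text
11.1667 [0.53108214 0.06548966 0.06271125] [ 9.96220454e-01 -8.68591314e-02  1.76092792e-04 -5.17533244e-04] [ 0.95880518  5.54167887 -1.02844927]
```

View pics/w5.png

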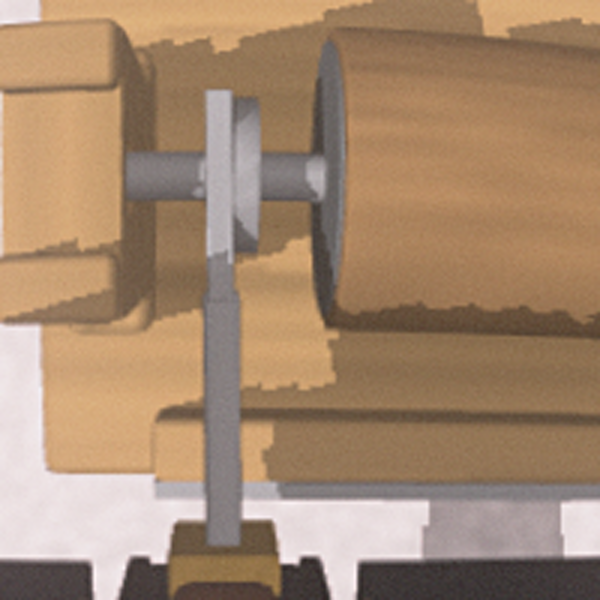

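The collar is now against the blade, and the bare neck has grown from 78 to 106 px, so the pin is about 4 mm in at roughly 6.6 N. Continuing slowly.

Emit:
arm_command(xyz=[[-0.0001, -0.0007, 0], [-0.0002, -0.0014, 0], [-0.0003, -0.002, 0], [-0.0005, -0.0027, 0], [-0.0006, -0.0034, 0], [-0.0007, -0.004, 0], [-0.0007, -0.004, 0], [-0.0007, -0.004, 0]], rot=[[0, 0, 0], [0, 0, 0], [0, 0, 0], [0, 0, 0], [0, 0, 0], [0, 0, 0], [0, 0, 0], [0, 0, 0]])

```text
time: 11.88
ee_pos: [0.5304, 0.0622, 0.0627]
eef_rot: [0.996, -0.086, 0.0, -0.001]
ft_force: [1.1, 7.6, -1.6]
width: 0.0176
grip_force: 55.2
```

Emit:
arm_command(xyz=[[-0.0001, -0.0005, 0], [-0.0002, -0.001, 0], [-0.0002, -0.001, 0]], rot=[[0, 0, 0], [0, 0, 0], [0, 0, 0]])

```text
time: 12.13
ee_pos: [0.5302, 0.0614, 0.0627]
eef_rot: [0.996, -0.086, 0.0, -0.001]
ft_force: [1.3, 8.2, -2.5]
width: 0.0179
grip_force: 55.2
```

Emit:
arm_command(xyz=[[-0.0001, -0.0004, 0], [-0.0001, -0.0008, 0], [-0.0001, -0.0008, 0]], rot=[[0, 0, 0], [0, 0, 0], [0, 0, 0]])

```text
time: 12.38
ee_pos: [0.5302, 0.0607, 0.0628]
eef_rot: [0.996, -0.086, 0.0, -0.001]
ft_force: [1.2, 8.1, -1.9]
width: 0.0174
grip_force: 55.2
```

Run:
```python
from h import *
s=r.read_state(); print(s["time"],s["ee_pos"],s["eef_rot"],s["ft_force"])
im=save("wrist","w6full.png")
cv2.imwrite("pics/w6.png",cv2.resize(cv2.cvtColor(im[40:240,240:440],cv2.COLOR_RGB2BGR),None,fx=3,fy=3,interpolation=cv2.INTER_CUBIC))
```

```text
12.3833 [0.5301661  0.06074044 0.0627634 ] [ 9.96274748e-01 -8.62284365e-02  3.14196736e-04 -1.08829247e-03] [ 1.17465558  8.0568837  -1.93881227]
```

View pics/w6.png

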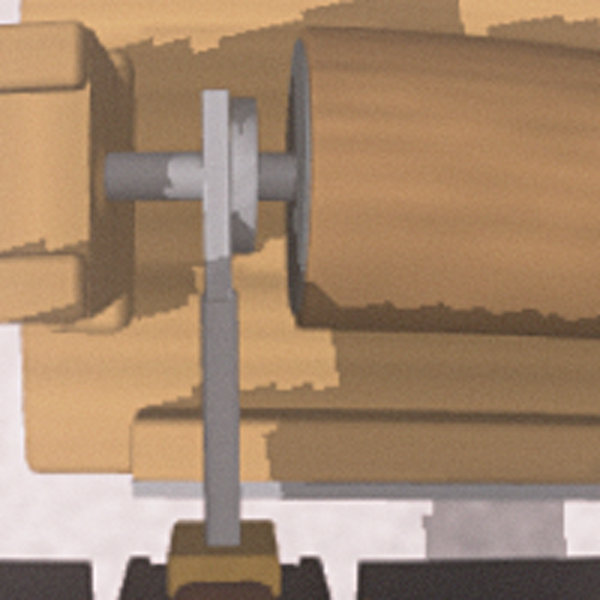

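The neck now spans 104-230, about 19.4 mm, so the pin is about 7.5 mm in. Roughly 0.7 mm of the tip is still in the socket.

Emit:
arm_command(xyz=[[-0.0001, -0.0005, 0], [-0.0002, -0.0009, 0], [-0.0002, -0.0009, 0]], rot=[[0, 0, 0], [0, 0, 0], [0, 0, 0]])

```text
time: 12.68
ee_pos: [0.53, 0.06, 0.0628]
eef_rot: [0.996, -0.086, 0.0, -0.001]
ft_force: [1.4, 9.5, -1.6]
width: 0.0176
grip_force: 55.2
```

Emit:
arm_command(xyz=[[-0.0001, -0.0003, 0], [-0.0001, -0.0005, 0], [-0.0001, -0.0005, 0]], rot=[[0, 0, 0], [0, 0, 0], [0, 0, 0]])

```text
time: 12.93
ee_pos: [0.5299, 0.0596, 0.0628]
eef_rot: [0.996, -0.086, 0.0, -0.001]
ft_force: [0.6, 9.9, -2.7]
width: 0.0177
grip_force: 55.2
```

Emit:
arm_command(xyz=[[-0.0001, -0.0005, 0], [-0.0001, -0.0005, 0], [-0.0001, -0.0005, 0.002], [-0.0001, -0.0005, 0.004], [-0.0001, -0.0005, 0.006], [-0.0001, -0.0005, 0.006]], rot=[[0, 0, 0], [0, 0, 0], [0, 0, 0], [0, 0, 0], [0, 0, 0], [0, 0, 0]])

```text
time: 13.43
ee_pos: [0.53, 0.0594, 0.0691]
eef_rot: [0.996, -0.086, 0.001, -0.001]
ft_force: [1.7, 9.9, -3.3]
width: 0.0179
grip_force: 55.3
```

Emit:
arm_command(xyz=[[0, 0, 0.002], [0, 0, 0.004], [0, 0, 0.004]], rot=[[0, 0, 0], [0, 0, 0], [0, 0, 0]])

```text
time: 13.68
ee_pos: [0.53, 0.0594, 0.0731]
eef_rot: [0.996, -0.086, 0.001, -0.001]
ft_force: [1.3, 9.9, -3.0]
width: 0.0175
grip_force: 55.3
```

Run:
```python
from h import *
s=r.read_state(); print(s["time"],s["ee_pos"],s["eef_rot"],s["ft_force"])
im=save("wrist","w7full.png")
cv2.imwrite("pics/w7.png",cv2.resize(cv2.cvtColor(im[40:240,240:440],cv2.COLOR_RGB2BGR),None,fx=3,fy=3,interpolation=cv2.INTER_CUBIC))
find("wrist",["pin_tip","pin_neck","post_top","fork_slot"])
```

```text
13.6833 [0.52998342 0.05937386 0.07313834] [ 9.96296622e-01 -8.59699217e-02  5.87554055e-04 -1.36662402e-03] [ 1.3359577   9.90774367 -2.95351773]
wrist pin_tip 0.77 [0.6138 0.0639 0.0821]
wrist pin_neck 0.82 [0.6086 0.0493 0.0824]
wrist post_top 0.58 [0.6129 0.0743 0.0874]
```

The vertical force stayed near -3 N through 10 mm of lift, so the tip is free of the socket. Lifting to above the post.

Emit:
arm_command(xyz=[[0, 0, 0.002], [0, 0, 0.004], [0, 0, 0.006], [0, 0, 0.008], [0, 0, 0.01], [0, 0, 0.012], [0, 0, 0.014], [0, 0, 0.016], [0, 0, 0.016], [0, 0, 0.016]], rot=[[0, 0, 0], [0, 0, 0], [0, 0, 0], [0, 0, 0], [0, 0, 0], [0, 0, 0], [0, 0, 0], [0, 0, 0], [0, 0, 0], [0, 0, 0]])

```text
time: 14.77
ee_pos: [0.5297, 0.0593, 0.0888]
eef_rot: [0.996, -0.086, 0.0, -0.001]
ft_force: [1.7, 9.0, -3.3]
width: 0.0177
grip_force: 55.3
```

Run:
```python
from h import *
s=r.read_state(); print(s["time"],s["ee_pos"],s["eef_rot"],s["ft_force"])
im=save("wrist","w8full.png")
cv2.imwrite("pics/w8.png",cv2.resize(cv2.cvtColor(im[40:240,240:440],cv2.COLOR_RGB2BGR),None,fx=3,fy=3,interpolation=cv2.INTER_CUBIC))
find("wrist",["pin_tip","pin_neck","post_top","core"])
save("scene","s8.png");find("scene",["pin_tip","pin_neck","post_top"])
```

```text
14.7667 [0.52970941 0.05929664 0.08877607] [ 9.96296691e-01 -8.59715973e-02  3.16251337e-04 -1.29937206e-03] [ 1.74571809  8.95469227 -3.32573102]
wrist pin_tip 0.73 [0.6112 0.0594 0.1008]
wrist pin_tip 0.5 [0.6074 0.0487 0.096 ]
wrist pin_neck 0.95 [0.6095 0.0496 0.0991]
wrist post_top 0.84 [0.6108 0.0756 0.0882]
wrist post_top 0.64 [0.7337 0.256  0.0029]
wrist core 0.93 [ 0.5951 -0.033   0.0861]
wrist core 0.8 [ 0.2463 -0.2916  0.0228]
scene pin_tip 0.63 [0.3013 0.2073 0.0221]
scene pin_tip 0.55 [0.6146 0.0667 0.103 ]
scene pin_neck 0.55 [0.2943 0.2173 0.0262]
scene pin_neck 0.46 [0.6072 0.053  0.1017]
scene post_top 0.86 [0.6102 0.0792 0.0851]
```

View pics/w8.png

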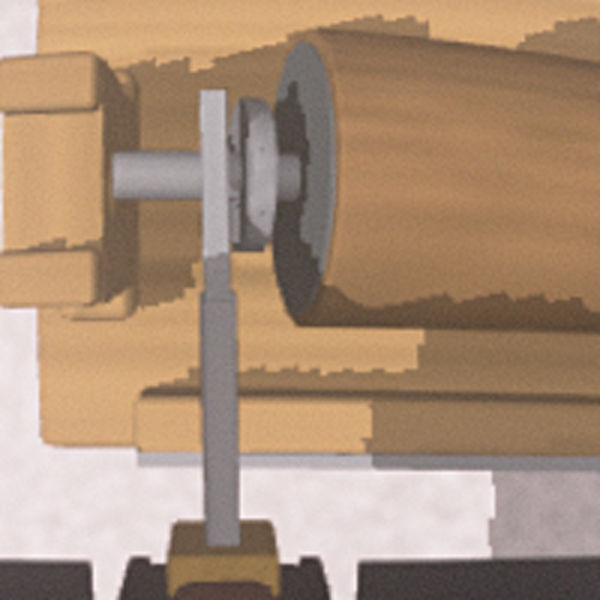

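The tip end at (112,175) is clear of the post's edge at x=104 and above it, near z = 0.10. Now I'll let the spring out over the post and set the bar end down in the saddle.

Emit:
arm_command(xyz=[[0.0002, 0.001, 0], [0.0004, 0.0022, 0], [0.0006, 0.0034, 0], [0.0008, 0.0046, 0], [0.001, 0.0058, 0], [0.0012, 0.007, 0], [0.0014, 0.0082, 0], [0.0017, 0.0094, 0], [0.0019, 0.0106, 0], [0.0021, 0.0118, 0], [0.0021, 0.0118, 0], [0.0021, 0.0118, 0]], rot=[[0, 0, 0], [0, 0, 0], [0, 0, 0], [0, 0, 0], [0, 0, 0], [0, 0, 0], [0, 0, 0], [0, 0, 0], [0, 0, 0], [0, 0, 0], [0, 0, 0], [0, 0, 0]])

```text
time: 16.22
ee_pos: [0.5317, 0.0685, 0.0885]
eef_rot: [0.996, -0.088, -0.0, 0.0]
ft_force: [0.3, 3.5, -2.0]
width: 0.0174
grip_force: 55.0
```

Emit:
arm_command(xyz=[[0, 0, -0.001], [0, 0, -0.002], [0, 0, -0.003], [0, 0, -0.004], [0, 0, -0.005], [0, 0, -0.006], [0, 0, -0.007], [0, 0, -0.008], [0, 0, -0.008]], rot=[[0, 0, 0], [0, 0, 0], [0, 0, 0], [0, 0, 0], [0, 0, 0], [0, 0, 0], [0, 0, 0], [0, 0, 0], [0, 0, 0]])

```text
time: 16.97
ee_pos: [0.5322, 0.0687, 0.0808]
eef_rot: [0.996, -0.087, 0.001, -0.0]
ft_force: [0.8, 3.5, 1.2]
width: 0.018
grip_force: 55.0
```

Run:
```python
from h import *
s=r.read_state(); print(s["time"],s["ee_pos"],s["eef_rot"],s["ft_force"])
im=save("wrist","w9full.png")
cv2.imwrite("pics/w9.png",cv2.resize(cv2.cvtColor(im[40:240,240:440],cv2.COLOR_RGB2BGR),None,fx=3,fy=3,interpolation=cv2.INTER_CUBIC))
find("wrist",["pin_tip","pin_neck","post_top","core","fork_slot"])
```

```text
16.9667 [0.53218941 0.06867031 0.08083776] [ 9.96173147e-01 -8.73999702e-02  5.51391607e-04 -4.85444009e-05] [0.78193097 3.49428888 1.19685125]
wrist pin_tip 0.87 [0.6156 0.0729 0.092 ]
wrist pin_neck 0.72 [0.6108 0.0558 0.0881]
wrist pin_neck 0.6 [ 0.7372  0.2574 -0.002 ]
wrist core 0.7 [ 0.5998 -0.0355  0.0804]
wrist core 0.57 [ 0.2475 -0.2918  0.0218]
wrist core 0.36 [0.6166 0.0682 0.0918]
wrist fork_slot 0.82 [0.61   0.0559 0.0943]
```

View pics/w9.png

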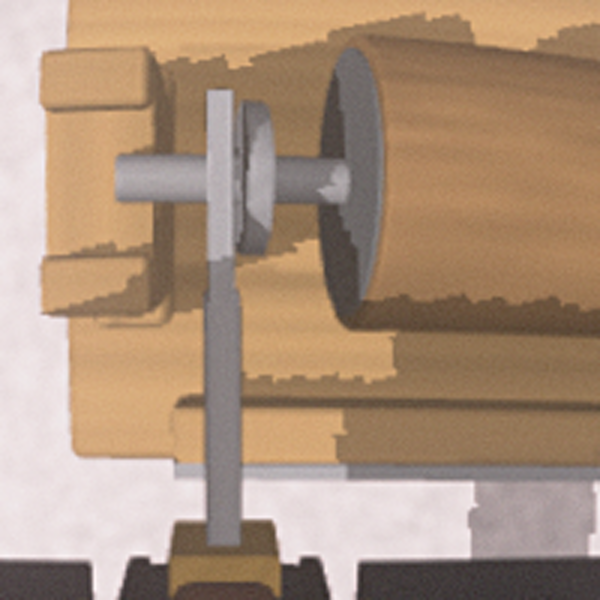

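The tip rests in the post's saddle, with its end at (116,177) about 5 mm past the inner edge at x=150. I'll ease the last 2.5 mm off the spring and withdraw the fork straight back.

Emit:
arm_command(xyz=[[0.0002, 0.001, 0], [0.0004, 0.002, 0], [0.0006, 0.003, 0], [0.0006, 0.0035, 0], [0.0006, 0.0035, 0]], rot=[[0, 0, 0], [0, 0, 0], [0, 0, 0], [0, 0, 0], [0, 0, 0]])

```text
time: 17.68
ee_pos: [0.5319, 0.0716, 0.0802]
eef_rot: [0.996, -0.088, -0.001, 0.0]
ft_force: [0.6, -0.0, -0.9]
width: 0.0176
grip_force: 55.0
```

Run:
```python
from h import *
s=r.read_state(); print(s["time"],s["ee_pos"],s["eef_rot"],s["ft_force"])
im=save("wrist","w10.png")
find("wrist",["pin_tip","pin_neck","core","fork_slot"])
```

```text
17.6833 [0.53185857 0.07159623 0.08016937] [ 9.96142363e-01 -8.77492527e-02 -5.59868132e-04  3.84666563e-04] [ 0.60576941 -0.02711723 -0.92861369]
wrist pin_tip 0.76 [0.6127 0.0698 0.0912]
wrist pin_neck 0.85 [0.6106 0.056  0.0914]
wrist pin_neck 0.68 [0.6099 0.069  0.0713]
wrist core 0.9 [ 0.2474 -0.2932  0.0228]
wrist core 0.75 [ 0.5972 -0.0283  0.0802]
wrist fork_slot 0.76 [0.6078 0.0609 0.0949]
```

Emit:
arm_command(xyz=[[-0.005, 0.001, 0], [-0.012, 0.002, 0], [-0.02, 0.0035, 0], [-0.03, 0.005, 0], [-0.04, 0.007, 0], [-0.05, 0.009, 0], [-0.06, 0.01, 0], [-0.06, 0.01, 0]], rot=[[0, 0, 0], [0, 0, 0], [0, 0, 0], [0, 0, 0], [0, 0, 0], [0, 0, 0], [0, 0, 0], [0, 0, 0]])

```text
time: 18.6
ee_pos: [0.4703, 0.0824, 0.0805]
eef_rot: [0.996, -0.087, -0.0, 0.0]
ft_force: [0.9, -0.0, -1.6]
width: 0.0176
grip_force: 55.0
```

Run:
```python
from h import *
s=r.read_state(); print(s["time"],s["ee_pos"],s["eef_rot"],s["ft_force"],np.round(s["joint_positions"],2))
im=save("wrist","w11full.png")
cv2.imwrite("pics/w11.png",cv2.resize(cv2.cvtColor(im[0:240,200:500],cv2.COLOR_RGB2BGR),None,fx=2.5,fy=2.5))
find("wrist",["pin_tip","pin_neck","post_top","core","fork_slot"])
```

```text
18.6 [0.47025132 0.08235878 0.08053581] [ 9.96215026e-01 -8.69212720e-02 -3.32695399e-04  4.51169205e-04] [ 0.94009803 -0.0466278  -1.64439686] [ 0.26  0.19 -0.57  1.98  0.12  1.   -2.11]
wrist core 0.76 [ 0.6    -0.0308  0.0822]
wrist core 0.73 [ 0.2472 -0.2911  0.0233]
wrist fork_slot 0.57 [0.5492 0.0714 0.0928]
```

View pics/w11.png

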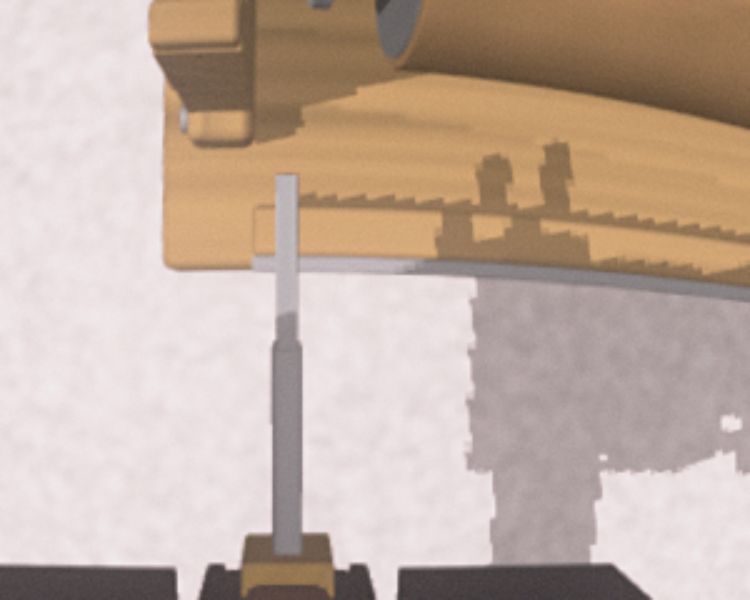

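The fork is out, with its tip at (287,175), and the tube end still hangs tilted in the holder at (400,30). That already makes more pictures viewed than the limit of ten. From here I'll use numbers only. Next the lifter goes down on the desk at the left.

Emit:
arm_command(xyz=[[-0.01, 0.03, 0], [-0.02, 0.06, 0], [-0.03, 0.09, 0], [-0.03, 0.118, -0.01], [-0.03, 0.118, -0.03], [-0.03, 0.118, -0.05], [-0.03, 0.118, -0.064], [-0.03, 0.118, -0.071], [-0.03, 0.118, -0.0755], [-0.03, 0.118, -0.0755], [-0.03, 0.118, -0.0755]], rot=[[0, 0, 0.05], [0, 0, 0.1], [0, 0, 0.15], [0, 0, 0.17], [0, 0, 0.17], [0, 0, 0.17], [0, 0, 0.17], [0, 0, 0.17], [0, 0, 0.17], [0, 0, 0.17], [0, 0, 0.17]])

```text
time: 19.82
ee_pos: [0.4428, 0.2002, 0.0056]
eef_rot: [1.0, -0.003, 0.0, -0.0]
ft_force: [-0.3, 0.1, -1.0]
width: 0.0176
grip_force: 55.0
```

Emit:
arm_command(xyz=[[0, 0, -0.0015], [0, 0, -0.003], [0, 0, -0.003], [0, 0, -0.003]], rot=[[0, 0, 0], [0, 0, 0], [0, 0, 0], [0, 0, 0]])

```text
time: 20.15
ee_pos: [0.4428, 0.2002, 0.0025]
eef_rot: [1.0, -0.003, 0.001, -0.0]
ft_force: [0.7, -0.3, 0.1]
width: 0.0178
grip_force: 55.0
```

Emit:
arm_command(xyz=[[0, 0, 0], [0, 0, 0], [0, 0, 0], [0, 0, 0], [0, 0, 0], [0, 0, 0], [0, 0, 0]], rot=[[0, 0, 0], [0, 0, 0], [0, 0, 0], [0, 0, 0], [0, 0, 0], [0, 0, 0], [0, 0, 0]], grip=1)

```text
time: 20.73
ee_pos: [0.4423, 0.2001, 0.0021]
eef_rot: [1.0, -0.003, 0.0, 0.0]
ft_force: [-0.3, 0.3, -0.1]
width: 0.056
grip_force: 0.0
```

Emit:
arm_command(xyz=[[0, 0, 0.01], [0, 0, 0.03], [0, 0, 0.06], [0, 0, 0.09], [0.01, -0.02, 0.12], [0.03, -0.055, 0.15], [0.06, -0.09, 0.17], [0.08, -0.12, 0.18], [0.1, -0.15, 0.18], [0.12, -0.18, 0.18], [0.14, -0.21, 0.18], [0.152, -0.231, 0.18], [0.152, -0.231, 0.18], [0.152, -0.231, 0.18], [0.152, -0.231, 0.18], [0.152, -0.231, 0.18], [0.152, -0.231, 0.18]], rot=[[0, 0, 0], [0, 0, 0], [0, 0, 0], [0, 0, 0.05], [0, 0, 0.17], [0, 0, 0.29], [0, 0, 0.41], [0, 0, 0.53], [0, 0, 0.65], [0, 0, 0.77], [0, 0, 0.89], [0, 0, 1.01], [0, 0, 1.13], [0, 0, 1.25], [0, 0, 1.37], [0, 0, 1.4], [0, 0, 1.4]])

```text
time: 22.15
ee_pos: [0.5942, -0.0309, 0.1827]
eef_rot: [0.766, 0.643, 0.0, -0.0]
ft_force: [0.2, -0.3, -0.1]
width: 0.087
grip_force: 0.0
```

Run:
```python
from h import *
s=r.read_state(); print(s["time"],s["ee_pos"],s["eef_rot"],s["ft_force"],np.round(s["joint_positions"],2))
im=save("wrist","w12.png"); find("wrist",["core","pin_neck","pin_tip","fixed_end","post_top"])
im=save("top","t12.png"); find("top",["core","fork","tray"]);find("top",["tray"],"look_for")
im=save("scene","s12.png"); find("scene",["core","fork","pin_tip","tray"])
```

```text
22.15 [ 0.59420305 -0.03091019  0.18272892] [ 7.65995061e-01  6.42846414e-01  2.14379104e-04 -8.97624568e-05] [ 0.16914781 -0.25038762 -0.14199104] [ 0.52  0.37 -0.68  1.57  0.24  1.29 -0.37]
wrist core 0.94 [ 0.5938 -0.0303  0.0789]
wrist core 0.87 [0.2294 0.2889 0.0221]
wrist pin_neck 0.97 [0.611  0.0573 0.0898]
wrist pin_neck 0.71 [0.2981 0.2162 0.0245]
wrist pin_tip 0.76 [0.6128 0.0683 0.0934]
wrist pin_tip 0.72 [0.2992 0.2118 0.0244]
wrist fixed_end 0.87 [0.1755 0.3646 0.0244]
wrist post_top 0.58 [0.6104 0.0767 0.0877]
top fork 0.72 [0.4261 0.1983 0.0095]
top tray 0.72 [ 5.235e-01 -3.485e-01  1.000e-04]
top tray 0.64 [0.6126 0.0741 0.0947]
top tray 0.62 [ 0.5226 -0.3518  0.0041]
scene core 0.82 [ 0.2453 -0.2893  0.0221]
scene core 0.8 [ 0.5946 -0.0312  0.0816]
scene core 0.23 [0.6106 0.0657 0.0748]
scene fork 0.78 [0.4285 0.198  0.0101]
scene pin_tip 0.74 [ 4.515e-01  3.273e-01 -3.000e-04]
scene pin_tip 0.49 [0.2995 0.2058 0.0234]
scene pin_tip 0.41 [0.6146 0.0758 0.0952]
scene tray 0.83 [ 0.5225 -0.3473 -0.0037]
scene tray 0.16 [4.495e-01 3.296e-01 2.000e-04]
```

Emit:
arm_command(xyz=[[0, 0, -0.03], [0, 0, -0.06], [0, 0, -0.085], [0, 0, -0.105], [0, 0, -0.117], [0, 0, -0.121], [0, 0, -0.121]], rot=[[0, 0, 0], [0, 0, 0], [0, 0, 0], [0, 0, 0], [0, 0, 0], [0, 0, 0], [0, 0, 0]])

```text
time: 23.53
ee_pos: [0.5941, -0.0309, 0.0606]
eef_rot: [0.766, 0.642, -0.0, -0.0]
ft_force: [-0.5, -0.1, -0.1]
width: 0.0868
grip_force: 0.0
```

Emit:
arm_command(xyz=[[0, 0, 0], [0, 0, 0], [0, 0, 0], [0, 0, 0], [0, 0, 0], [0, 0, 0], [0, 0, 0], [0, 0, 0], [0, 0, 0], [0, 0, 0]], rot=[[0, 0, 0], [0, 0, 0], [0, 0, 0], [0, 0, 0], [0, 0, 0], [0, 0, 0], [0, 0, 0], [0, 0, 0], [0, 0, 0], [0, 0, 0]], grip=0, squeeze=40)

```text
time: 24.37
ee_pos: [0.5943, -0.0309, 0.0612]
eef_rot: [0.767, 0.642, 0.0, 0.0]
ft_force: [-0.5, -0.3, 1.5]
width: 0.0487
grip_force: 40.0
```

Emit:
arm_command(xyz=[[0.0003, 0.002, 0.0002], [0.0007, 0.004, 0.0004], [0.001, 0.006, 0.0006], [0.0014, 0.008, 0.0008], [0.0018, 0.01, 0.001], [0.0021, 0.012, 0.0011], [0.0021, 0.012, 0.0011]], rot=[[0, 0, 0], [0, 0, 0], [0, 0, 0], [0, 0, 0], [0, 0, 0], [0, 0, 0], [0, 0, 0]])

```text
time: 24.95
ee_pos: [0.5964, -0.0181, 0.0621]
eef_rot: [0.766, 0.643, 0.0, -0.0]
ft_force: [-0.1, 0.3, -2.0]
width: 0.0488
grip_force: 40.0
```

Emit:
arm_command(xyz=[[0.0003, 0.0015, 0.0002], [0.0006, 0.003, 0.0003], [0.0008, 0.0045, 0.0004], [0.001, 0.006, 0.0006], [0.0012, 0.007, 0.0007], [0.0012, 0.007, 0.0007]], rot=[[0, 0, 0], [0, 0, 0], [0, 0, 0], [0, 0, 0], [0, 0, 0], [0, 0, 0]])

```text
time: 25.45
ee_pos: [0.5972, -0.0135, 0.0626]
eef_rot: [0.767, 0.642, -0.001, 0.0]
ft_force: [-2.5, -6.9, -0.7]
width: 0.0489
grip_force: 40.0
```

Emit:
arm_command(xyz=[[0.0003, 0.0015, 0.0002], [0.0005, 0.003, 0.0003], [0.0005, 0.003, 0.0003], [0.0005, 0.003, 0.002], [0.0005, 0.003, 0.004], [0.0005, 0.003, 0.006], [0.0005, 0.003, 0.006]], rot=[[0, 0, 0], [0, 0, 0], [0, 0, 0], [0, 0, 0], [0, 0, 0], [0, 0, 0], [0, 0, 0]])

```text
time: 26.03
ee_pos: [0.5974, -0.0115, 0.0683]
eef_rot: [0.767, 0.641, -0.002, 0.001]
ft_force: [-1.9, -7.9, -5.2]
width: 0.0489
grip_force: 40.0
```

Run:
```python
from h import *
s=r.read_state(); print(s["time"],s["ee_pos"],s["eef_rot"],s["ft_force"],s["torque"])
im=save("wrist","w13.png"); find("wrist",["core","pin_neck","pin_tip"])
im=save("scene","s13.png"); find("scene",["core","fixed_end","deep_socket"])
```

```text
26.0333 [ 0.59744382 -0.01150852  0.06833541] [ 7.67146596e-01  6.41469683e-01 -1.56287717e-03  5.50284933e-04] [-1.91877121 -7.89644431 -5.1975634 ] [-2.04424164  0.20090518 -0.02956247]
wrist core 0.97 [ 0.5996 -0.013   0.0913]
wrist pin_neck 0.57 [0.6141 0.0721 0.0892]
wrist pin_neck 0.28 [0.6139 0.0825 0.0907]
wrist pin_tip 0.96 [0.6165 0.0836 0.0893]
scene core 0.78 [0.2279 0.2913 0.0266]
scene core 0.68 [ 0.5966 -0.0121  0.0882]
scene core 0.64 [ 0.2464 -0.2861  0.0189]
scene fixed_end 0.88 [ 0.5822 -0.1042  0.0872]
scene fixed_end 0.83 [0.1708 0.361  0.026 ]
scene fixed_end 0.69 [ 0.328  -0.2466  0.0242]
```

Emit:
arm_command(xyz=[[0, 0.0005, 0.003], [0, 0.0005, 0.006], [0, 0.0005, 0.009], [0, 0.0005, 0.012], [0, 0.0005, 0.012]], rot=[[0, 0, 0], [0, 0, 0], [0, 0, 0], [0, 0, 0], [0, 0, 0]])

```text
time: 26.85
ee_pos: [0.5975, -0.0108, 0.0805]
eef_rot: [0.767, 0.642, -0.001, 0.001]
ft_force: [-1.9, -7.7, -4.7]
width: 0.0487
grip_force: 40.0
```

Run:
```python
from h import *
s=r.read_state(); print(s["time"],s["ee_pos"],s["eef_rot"],s["ft_force"],s["torque"])
im=save("wrist","w14.png"); find("wrist",["core","pin_neck","pin_tip"])
im=save("scene","s14.png"); find("scene",["core","fixed_end"])
```

```text
26.85 [ 0.59746318 -0.01079372  0.08048749] [ 7.67054822e-01  6.41579623e-01 -1.48823855e-03  5.21991200e-04] [-1.89363325 -7.74897845 -4.71076537] [-1.9804724   0.282145   -0.03725381]
wrist core 0.96 [ 0.5999 -0.0157  0.1009]
wrist pin_neck 0.96 [0.6113 0.0726 0.0912]
wrist pin_tip 0.85 [0.6156 0.0847 0.0898]
wrist pin_tip 0.56 [0.2998 0.2136 0.025 ]
scene core 0.92 [0.2287 0.2929 0.0268]
scene core 0.72 [ 0.5969 -0.0119  0.0993]
scene core 0.72 [ 0.2475 -0.2868  0.0212]
scene fixed_end 0.76 [ 0.5811 -0.1053  0.1098]
scene fixed_end 0.68 [ 0.326  -0.2462  0.0232]
scene fixed_end 0.4 [0.5192 0.1991 0.0143]
```

The fixed end is out and above its post (z about 0.11), but the collar rubs on the other post and tilts the core in the grip. I'll back off along -y to free the collar, then lift.

Emit:
arm_command(xyz=[[-0.0003, -0.002, 0], [-0.0007, -0.004, 0], [-0.001, -0.006, 0], [-0.0014, -0.008, 0], [-0.0017, -0.01, 0], [-0.0019, -0.011, 0], [-0.0019, -0.011, 0]], rot=[[0, 0, 0], [0, 0, 0], [0, 0, 0], [0, 0, 0], [0, 0, 0], [0, 0, 0], [0, 0, 0]])

```text
time: 27.78
ee_pos: [0.5963, -0.0191, 0.081]
eef_rot: [0.766, 0.642, 0.0, -0.0]
ft_force: [1.3, -1.1, -2.3]
width: 0.0487
grip_force: 40.0
```

Emit:
arm_command(xyz=[[0, 0, 0.005], [0, 0, 0.01], [0, 0, 0.017], [0, 0, 0.025], [0, 0, 0.035], [0, 0, 0.05], [0, 0, 0.07], [0, 0, 0.07], [0, 0, 0.07]], rot=[[0, 0, 0], [0, 0, 0], [0, 0, 0], [0, 0, 0], [0, 0, 0], [0, 0, 0], [0, 0, 0], [0, 0, 0], [0, 0, 0]])

```text
time: 28.53
ee_pos: [0.5971, -0.0194, 0.1524]
eef_rot: [0.767, 0.642, 0.001, 0.001]
ft_force: [0.6, 0.6, -2.3]
width: 0.049
grip_force: 40.0
```

Run:
```python
from h import *
s=r.read_state(); print(s["time"],s["ee_pos"],s["eef_rot"],s["ft_force"],s["torque"],np.round(s["joint_positions"],2))
im=save("wrist","w15.png"); find("wrist",["core","pin_neck","pin_tip"])
im=save("scene","s15.png"); find("scene",["core","pin_tip","pin_neck","fixed_end"])
```

```text
28.5333 [ 0.59705957 -0.01939906  0.15238019] [0.7665501  0.64218288 0.00098699 0.00106017] [ 0.58652137  0.58953939 -2.30227171] [-0.04575387 -0.05910299 -0.02335447] [ 0.49  0.4  -0.67  1.6   0.26  1.23 -0.41]
wrist core 0.66 [ 0.5943 -0.0238  0.1737]
wrist core 0.63 [0.2274 0.2862 0.0241]
wrist pin_neck 0.81 [0.6124 0.0709 0.1676]
wrist pin_neck 0.62 [0.293  0.214  0.0217]
wrist pin_tip 0.86 [0.615  0.0845 0.1633]
wrist pin_tip 0.59 [0.2995 0.2114 0.0229]
scene core 0.77 [ 0.5944 -0.0208  0.17  ]
scene core 0.73 [0.6085 0.0783 0.0875]
scene core 0.69 [0.2269 0.2937 0.0303]
scene pin_tip 0.58 [0.2996 0.2072 0.0213]
scene pin_tip 0.53 [ 0.5763 -0.1066  0.0787]
scene pin_tip 0.49 [0.6139 0.0865 0.1677]
scene pin_neck 0.54 [0.611  0.0711 0.1644]
scene pin_neck 0.53 [0.297  0.2199 0.0281]
scene pin_neck 0.37 [ 0.581  -0.1141  0.177 ]
scene fixed_end 0.93 [0.1729 0.3602 0.0274]
scene fixed_end 0.83 [ 0.3277 -0.2444  0.0212]
scene fixed_end 0.82 [ 0.5812 -0.1148  0.1788]
```

Emit:
arm_command(xyz=[[0, -0.01, 0.005], [-0.005, -0.035, 0.01], [-0.011, -0.06, 0.01], [-0.017, -0.087, 0.01], [-0.023, -0.115, 0.01], [-0.03, -0.145, 0.01], [-0.037, -0.175, 0.01], [-0.044, -0.205, 0.01], [-0.05, -0.235, 0.01], [-0.057, -0.262, 0.01], [-0.063, -0.289, 0.01], [-0.069, -0.311, 0.01], [-0.074, -0.325, 0.01], [-0.074, -0.33, 0.01], [-0.074, -0.33, 0.01], [-0.074, -0.33, 0.01]], rot=[[0, 0, -0.05], [0, 0, -0.15], [0, 0, -0.26], [0, 0, -0.37], [0, 0, -0.48], [0, 0, -0.59], [0, 0, -0.7], [0, 0, -0.81], [0, 0, -0.92], [0, 0, -1.03], [0, 0, -1.14], [0, 0, -1.25], [0, 0, -1.35], [0, 0, -1.396], [0, 0, -1.396], [0, 0, -1.396]])

```text
time: 30.32
ee_pos: [0.5223, -0.3491, 0.1606]
eef_rot: [1.0, 0.0, -0.0, -0.0]
ft_force: [0.3, 0.5, -2.1]
width: 0.0487
grip_force: 40.0
```

Emit:
arm_command(xyz=[[0, 0, -0.02], [0, 0, -0.04], [0, 0, -0.06], [0, 0, -0.08], [0, 0, -0.08], [0, 0, -0.08]], rot=[[0, -0.02, 0], [0, -0.04, 0], [0, -0.06, 0], [0, -0.068, 0], [0, -0.068, 0], [0, -0.068, 0]])

```text
time: 30.82
ee_pos: [0.522, -0.3481, 0.0804]
eef_rot: [0.999, 0.001, 0.033, -0.001]
ft_force: [0.4, 0.3, -1.4]
width: 0.0486
grip_force: 40.0
```

Run:
```python
from h import *
s=r.read_state(); print(s["time"],s["ee_pos"],s["eef_rot"],s["ft_force"],s["torque"],np.round(s["joint_positions"],2))
for c in("wrist","scene","top"):
    save(c,c+"16.png"); find(c,["core","pin_tip","fixed_end","tray"])
```

```text
30.8167 [ 0.52204142 -0.34814621  0.08044101] [ 9.99449199e-01  6.41518994e-04  3.31714877e-02 -7.34516850e-04] [ 0.35015318  0.25509363 -1.42140632] [-0.02494932  0.03266283 -0.00789373] [ 0.79  0.43 -0.32  1.65  0.11  1.02 -1.12]
wrist core 0.59 [ 0.5201 -0.3491  0.1002]
wrist pin_tip 0.72 [ 0.6276 -0.3505  0.1056]
wrist tray 0.31 [ 0.6283 -0.352   0.1041]
scene core 0.83 [ 0.5185 -0.3482  0.1031]
scene core 0.69 [ 0.2451 -0.2876  0.0227]
scene core 0.6 [0.2291 0.2907 0.0268]
scene pin_tip 0.52 [ 0.6272 -0.3455  0.108 ]
scene pin_tip 0.39 [0.2992 0.2087 0.0244]
scene fixed_end 0.82 [ 0.4284 -0.3491  0.1028]
scene fixed_end 0.59 [ 0.3287 -0.2462  0.0228]
scene fixed_end 0.55 [0.1736 0.3613 0.0246]
scene tray 0.64 [ 0.5249 -0.3489 -0.0006]
scene tray 0.58 [ 0.7905 -0.0422  0.0011]
top core 0.83 [ 0.516  -0.3493  0.0996]
top core 0.67 [0.2266 0.2894 0.023 ]
top core 0.59 [ 0.2479 -0.2905  0.0282]
top pin_tip 0.57 [ 0.6253 -0.3464  0.1044]
top pin_tip 0.57 [ 0.5955 -0.0152  0.0031]
top pin_tip 0.44 [ 0.1461 -0.3426  0.0268]
top fixed_end 0.75 [0.1693 0.3619 0.025 ]
top fixed_end 0.62 [ 0.3264 -0.2446  0.0247]
top fixed_end 0.61 [ 0.4239 -0.3444  0.0986]
top tray 0.75 [0.5181 0.1975 0.0096]
top tray 0.65 [ 5.238e-01 -3.489e-01 -5.000e-04]
top tray 0.59 [ 0.607  -0.3485  0.1012]
```

The core is level to about 1.5° and centred over the tray. Lowering.

Emit:
arm_command(xyz=[[0, 0, -0.02], [0, 0, -0.04], [0, 0, -0.055], [0, 0, -0.062], [0, 0, -0.066], [0, 0, -0.068], [0, 0, -0.068]], rot=[[0, 0, 0], [0, 0, 0], [0, 0, 0], [0, 0, 0], [0, 0, 0], [0, 0, 0], [0, 0, 0]])

```text
time: 32.15
ee_pos: [0.5225, -0.3496, 0.0133]
eef_rot: [0.999, -0.001, 0.034, 0.0]
ft_force: [-0.2, -0.2, -2.4]
width: 0.0491
grip_force: 40.0
```

Emit:
arm_command(xyz=[[0, 0, -0.001], [0, 0, -0.002], [0, 0, -0.002]], rot=[[0, 0, 0], [0, 0, 0], [0, 0, 0]])

```text
time: 32.4
ee_pos: [0.5225, -0.3496, 0.0113]
eef_rot: [0.999, -0.001, 0.034, 0.0]
ft_force: [-0.6, 0.7, -1.4]
width: 0.0489
grip_force: 40.0
```

Emit:
arm_command(xyz=[[0, 0, -0.001], [0, 0, -0.002], [0, 0, -0.002]], rot=[[0, 0, 0], [0, 0, 0], [0, 0, 0]])

```text
time: 32.65
ee_pos: [0.5229, -0.3497, 0.0096]
eef_rot: [0.999, -0.001, 0.035, 0.0]
ft_force: [1.4, -0.2, 2.7]
width: 0.0488
grip_force: 40.0
```

The floor is touched: the vertical force swung to +2.7 N. Releasing and rising.

Emit:
arm_command(xyz=[[0, 0, 0], [0, 0, 0], [0, 0, 0], [0, 0, 0], [0, 0, 0], [0, 0, 0], [0, 0, 0]], rot=[[0, 0, 0], [0, 0, 0], [0, 0, 0], [0, 0, 0], [0, 0, 0], [0, 0, 0], [0, 0, 0]], grip=1)

```text
time: 33.23
ee_pos: [0.5222, -0.3494, 0.0088]
eef_rot: [0.999, -0.001, 0.034, -0.0]
ft_force: [-0.1, -0.1, 0.3]
width: 0.0846
grip_force: 0.0
```

Emit:
arm_command(xyz=[[0, 0, 0.005], [0, 0, 0.015], [0, 0, 0.03], [0, 0, 0.06], [0, 0, 0.09], [0, 0, 0.12], [0, 0, 0.15], [0, 0, 0.18], [0, 0, 0.18], [0, 0, 0.18]], rot=[[0, 0, 0], [0, 0, 0], [0, 0, 0], [0, 0, 0], [0, 0, 0], [0, 0, 0], [0, 0, 0], [0, 0, 0], [0, 0, 0], [0, 0, 0]])

```text
time: 34.07
ee_pos: [0.5232, -0.35, 0.192]
eef_rot: [0.999, -0.001, 0.036, 0.001]
ft_force: [0.5, 0.2, -1.3]
width: 0.0871
grip_force: 0.0
```

Run:
```python
from h import *
s=r.read_state(); print(s["time"],s["ee_pos"],s["width"],s["ft_force"])
for c in("wrist","scene"):
    save(c,c+"17.png"); find(c,["core","pin_tip","fixed_end","fork","tray"])
```

```text
34.0667 [ 0.52324656 -0.34999322  0.19198381] 0.08707007008287442 [ 0.48804184  0.16712441 -1.32554108]
wrist core 0.96 [ 0.5188 -0.3452  0.0261]
wrist core 0.77 [0.2262 0.2921 0.0227]
wrist pin_tip 0.6 [ 0.6258 -0.3536  0.0228]
wrist fixed_end 0.92 [0.1718 0.3607 0.0248]
wrist fixed_end 0.16 [0.4254 0.2035 0.0073]
wrist fork 0.89 [0.426  0.2031 0.008 ]
scene core 0.73 [ 0.2472 -0.2882  0.0198]
scene core 0.6 [0.2273 0.291  0.0271]
scene core 0.57 [ 0.5203 -0.3474  0.0303]
scene pin_tip 0.64 [0.3003 0.2066 0.0229]
scene pin_tip 0.43 [ 0.6273 -0.3473  0.0344]
scene fixed_end 0.9 [ 0.3262 -0.2429  0.021 ]
scene fixed_end 0.79 [ 0.4254 -0.3526  0.035 ]
scene fixed_end 0.68 [0.1735 0.3622 0.029 ]
scene fork 0.72 [0.4316 0.1956 0.0102]
scene fork 0.22 [ 0.7928 -0.0437  0.0035]
scene tray 0.71 [ 0.5232 -0.3476 -0.0029]
```

```bash
python3 -c "
from bench import r
print(r.close_job())"
```

```text
the job is handed in; nothing more can be done
None
```

The job is handed in, but its verdict wasn't shown: the bar end was pressed in and lifted out (about 10–11 N), the core lies level and centred in the white tray, the lifter lies on the desk at the left, and the paint set and cups were not touched, though I viewed 12 pictures against the limit of 10.

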